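Pull the nested adapter cups apart and stand each in its size row

ROBOT

A 6-joint arm with a two-finger parallel gripper is mounted at the origin on the work surface. World frame = base frame: x ahead of the robot, y to its left, z up, the work surface at z = 0. Lengths are in mm, angles in rad, forces in N, time in s.
With the tool pointing down it reaches from about 350 to 875 mm from the base axis. Payload 4.2 kg.
Tool frame: the origin (TCP) lies midway between the tips of the shut fingers; the grasp point (between the pads) lies 19 mm behind it; z points along the fingers, y is the line along which they close (so a half turn about z gives the same grasp; the last joint's range is limited). The gripper opens to 85 mm and grips with 20 to 120 N. Pads are 22 mm wide; open, the fingers measure 114 mm over their backs; the gripper's body (76 mm by 85 mm) begins 54 mm behind the grasp point. The pads swing forward as they close: fully open they stand 13 mm farther back than shut.
Start: joints at [1.408, 0.385, 0.008, 0, -1.194, -0.259], TCP at [255.844, 570.213, 196.912] pointing down, gripper open.
Joint ranges: [-3.14, 3.14], [-1.21, 2.06], [-1.07, 1.41], [-3.16, 2.05], [-2.99, -0.16], [-3.1, 3.1]. Speed limits (rad/s): [2.79, 2.79, 3.14, 3.14, 3.14, 3.14].

INTERFACE

Orientations are given as a unit quaternion [x, y, z, w].
In Python, from bench import read_state, get_image, job_done gives the robot as it stands.
- The arm moves only by the tool servo_tool, never from a script. Its arguments are lists of equal length, an entry for each row: "rotation": the turn, a rotation vector about the world's x, y, z scaled (see below), a list of three; "slide": the shift along the world's x, y, z scaled (see below), a list of three; "grip": the opening, from -1 (shut) to 1 (fully open). In form: {"rotation": [[rx, ry, rz], ...], "slide": [[tx, ty, tz], ...], "grip": [grip, ...]}. A call has 1 to 8 rows; each row is the pose to reach, as a shift and turn from the pose commanded when the call began, turning the shorter way round; what a row does not reach only later rows make up. The controller multiplies each number of a shift by 0.2 m and each number of a turn by 360 degrees. A row lasts 1/8 s, in which the tool goes at most 62.5 mm and 10.7 degrees, less where a joint would pass 70% of its speed; a pose out of reach is approached as far as the arm can. A call with a number of a shift or a turn outside -1 to 1 is refused whole. A call with a gripper value outside its range is refused whole. The fingers move at their own pace and stop on an object; the grip force is fixed at half the most. Time passes only in rows, so rows that repeat a pose let the fingers close. It gives the time, the measured TCP pose, the force, the opening and the grip force at its end, in the units of the state.
- read_state(): the state, without advancing time (a new reading comes with each control period).
- get_image(name): name is "side" or "top"; returns a dict with "image" (420x560x3 uint8, red, green, blue), "depth" (420x560 float32, mm along the optical axis (not along the pixel's ray), 0 where there is no reading), "camera_matrix" (3x3 intrinsics, pixels), "rvec" (rotation vector, rad) and "tvec" (3), from world to camera coordinates, as OpenCV has them. Camera axes: x right, y down, z forward; pixel columns grow to the right and rows downward; lengths in mm; the calibration is good to about 2 mm. A picture is of the moment at which its call begins.
- job_done(): hands the job in; it is judged then, once.
The state is a dict: "clock": time; "joints": joint angles; "joint_vel": joint speeds; "joint_efforts": joint torques, N m; "position": TCP position; "ee_rot": TCP orientation; "contact_force": force on the tool from outside, world axes, zero at the start; "wrist_torque": the same for the moment, N m; "gripper_width": finger opening in mm; "grasp_force": force on a finger pad.
Only numpy, scipy, OpenCV 4.12 (cv2) and the standard library are available. Lean on these libraries where they do the work, as an engineer would, in place of code of your own. Each camera call takes 0.05 s, during which the arm holds its last target. There are 200 camera calls.

TASK

Three bronze adapter cups are nested in one another on the cabinet top. Working from the smallest to the largest, draw each one out of the nest and stand it upright, open end up, on the floor of the tray row that already holds a cup of the same size. Set the cups down gently rather than dropping them, leave the cups already in the tray standing where they are, and do not disturb the other things.

Things in the scene. Friction and masses are not known exactly. Their poses are not given: they have to be found in the camera images.
- cup_small: small bronze adapter cup to be sorted: straight round cup, outer diameter 38 mm, height 92 mm, wall 4 mm, floor 5 mm, open at the top, 0.1 to 0.3 kg. Origin at the centre of its underside, z up its axis. At the start it is the small one of the nest of three: inside the medium cup, its foot 10 mm above the cabinet top, rim at 102 mm, 29 mm above the medium cup's rim. About 2.5 mm of play all round between nested cups, nothing locks them.
- cup_medium: medium bronze adapter cup to be sorted: straight round cup, outer diameter 51 mm, height 68 mm, wall 4 mm, floor 5 mm, open at the top, 0.1 to 0.3 kg. Origin at the centre of its underside, z up its axis. At the start it is the medium one of the nest of three: inside the large cup, its foot 5 mm above the cabinet top, rim at 73 mm, 29 mm above the large cup's rim. About 2.5 mm of play all round between nested cups, nothing locks them.
- cup_large: large bronze adapter cup to be sorted: straight round cup, outer diameter 64 mm, height 44 mm, wall 4 mm, floor 5 mm, open at the top, 0.1 to 0.3 kg. Origin at the centre of its underside, z up its axis. At the start it is the large one of the nest of three: outermost, standing on the cabinet top (z = 0), rim at 44 mm. About 2.5 mm of play all round between nested cups, nothing locks them.
- row_small: blue channel of the three-row tray that takes the small cups (it already holds kept_small); the order of the rows varies. Fixed. 250 mm long (x axis, along the row), 86 mm wide (y axis), walls 3 mm thick, rising 8 mm above the row's floor on all sides. Origin at the centre of the channel's underside, 4 mm above the cabinet top; the row's floor is 4 mm above the origin (8 mm above the cabinet top). The near part (origin to x = -110 mm) is empty.
- row_medium: blue channel of the three-row tray that takes the medium cups (it already holds kept_medium); the order of the rows varies. Fixed. 250 mm long (x axis, along the row), 86 mm wide (y axis), walls 3 mm thick, rising 8 mm above the row's floor on all sides. Origin at the centre of the channel's underside, 4 mm above the cabinet top; the row's floor is 4 mm above the origin (8 mm above the cabinet top). The near part (origin to x = -110 mm) is empty.
- row_large: blue channel of the three-row tray that takes the large cups (it already holds kept_large); the order of the rows varies. Fixed. 250 mm long (x axis, along the row), 86 mm wide (y axis), walls 3 mm thick, rising 8 mm above the row's floor on all sides. Origin at the centre of the channel's underside, 4 mm above the cabinet top; the row's floor is 4 mm above the origin (8 mm above the cabinet top). The near part (origin to x = -110 mm) is empty.
- kept_small: small bronze cup (diameter 38 mm, height 92 mm) that already stands in the small row, about 68 mm along +x from the row's origin; to be left standing. Origin at the centre of its underside.
- kept_medium: medium bronze cup (diameter 51 mm, height 68 mm) that already stands in the medium row, about 68 mm along +x from the row's origin; to be left standing. Origin at the centre of its underside.
- kept_large: large bronze cup (diameter 64 mm, height 44 mm) that already stands in the large row, about 68 mm along +x from the row's origin; to be left standing. Origin at the centre of its underside.
- weight_a: zinc clip-on weight, 30 x 18 x 15 mm, lying about 90 mm from the nest's axis; bystander. Origin at the centre of its underside.
- weight_b: second zinc clip-on weight, same size, lying about 90 mm from the nest's axis on the other side; bystander.
- arbor: brass balancing arbor, 240 mm long, 36 mm across, lying along its x axis on two black rests beyond the nest; bystander. Origin at the middle of its underside.
- mirror: inspection mirror, chrome stem and red grip, 215 mm long, lying along its x axis beyond the tray; bystander. Origin near the middle of its underside.
- shaft_sleeve: bronze shaft sleeve, a thick tube of diameter 56 mm and height 55 mm, open at both ends, standing to the right of the nest; bystander, not one of the cups. Origin at the centre of its underside.
- mallet: red rubber mallet with wooden handle, 290 mm long, lying along its x axis far to the right; bystander. Origin near the middle of its underside.

How it is judged:
By the outcome, as a careful person would: the job done as asked, in the order asked, and still so for the second after the job is handed in, with the robot touching nothing.
It also fails if it takes over 69 s, if anything falls off the work surface, if the arm or the gripper's body presses on something with over 40 N, if the wrist force passes 120 N, or if a joint passes its speed limit or range.

## Working session

There is one attempt and no reset: what is moved stays moved. The work goes in short steps, Python scripts to look and compute and a tool call to move; the robot and the scene stay as the last step left them, time stands still between calls to the robot, and variables do not carry over. Pictures are saved under pics/ and viewed, at most 10 in all, crops included, and the job is handed in when it is done.

Besides the shell and the picture viewer there is one more tool, called after "Request:" as name(argument=value, ...), one argument or row to a line, values as JSON. servo_tool: Moves the arm, as the interface text tells. Shifts and turns lie within -1 to 1; 1 stands for 0.2 m of shift or 360 degrees of turn. Its arguments: {"type":"object","properties":{"rotation":{"type":"array","items":{"type":"array","items":{"type":"number","minimum":-1,"maximum":1}}},"slide":{"type":"array","items":{"type":"array","items":{"type":"number","minimum":-1,"maximum":1}}},"grip":{"type":"array","items":{"type":"number"}}},"required":["rotation","slide","grip"]}

```bash
mkdir -p pics
cat > h.py <<'E'
import numpy as np, cv2
from bench import read_state, get_image, job_done
def cloud(d):
    K=d["camera_matrix"];R=cv2.Rodrigues(np.array(d["rvec"],float))[0];t=np.array(d["tvec"],float).reshape(3)
    z=d["depth"];v,u=np.indices(z.shape)
    P=np.stack([(u-K[0][2])*z/K[0][0],(v-K[1][2])*z/K[1][1],z],-1)
    return (P-t)@R
E
python3 - <<'E'
from h import *
s=read_state();print(s)
for n in("top","side"):
    d=get_image(n);np.savez(n,**d);cv2.imwrite(f"pics/{n}0.png",cv2.cvtColor(d["image"],cv2.COLOR_RGB2BGR))
    P=cloud(d);print(n,-cv2.Rodrigues(np.array(d["rvec"]))[0].T@np.array(d["tvec"]).reshape(3),P[210,280])
E
```

```text
{'clock': 0.0, 'joints': array([ 1.40758080e+00,  3.85561725e-01,  6.62023139e-03, -5.03795456e-04,
       -1.19403841e+00, -2.58590378e-01]), 'joint_vel': array([-0.00068987, -0.00056696,  0.00064652, -0.00037699, -0.00116172,
       -0.00220602]), 'joint_efforts': array([-9.45586071e-04, -3.92289484e+01,  1.88400221e+01,  4.18636188e+00,
       -4.72374202e-03, -7.01245270e-06]), 'position': array([255.5976849 , 569.60620522, 195.81567532]), 'ee_rot': array([ 9.77822218e-01, -2.09433672e-01, -1.81817945e-04,  1.10170642e-03]), 'contact_force': array([ 1.18888819,  0.26599546, -0.21178122]), 'wrist_torque': array([-0.00787342, -0.0202395 ,  0.00361679]), 'grasp_force': 0.0, 'gripper_width': 85.41481728469226}
top [ 348.71207227 -146.65219171 1621.65592404] [ 564.91601786 -153.75116034   -2.05427468]
side [262.19341291 925.03401715 853.94610095] [ 596.45922649 -230.04938758    2.64824173]
```

View pics/top0.png

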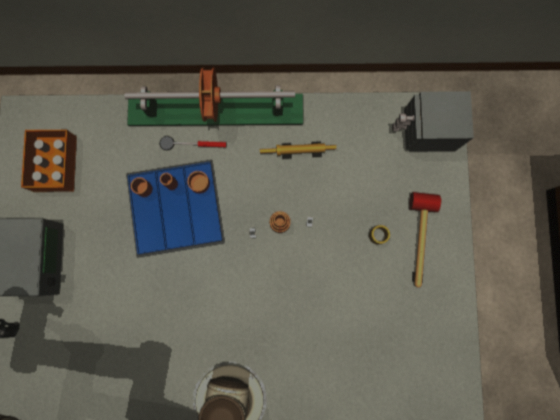

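View pics/side0.png

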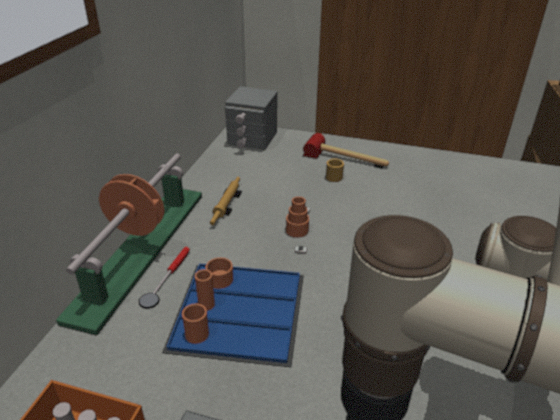

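The nest is at top pixel (280,222), with the weights at (252,232) and (310,221). The tray rows, left to right, are medium (kept cup at 140,186), small (166,180) and large (199,182). Next I'll measure these.

Run:
```python
from h import *
d=dict(np.load("top.npz"));P=cloud(d);im=d["image"]
K=d["camera_matrix"];R=cv2.Rodrigues(d["rvec"])[0];C=-R.T@d["tvec"].reshape(3)
def ray(u,v,z):
    r=R.T@np.linalg.inv(K)@np.array([u,v,1.]);return C+r*(z-C[2])/r[2]
hsv=cv2.cvtColor(im,cv2.COLOR_RGB2HSV)
b=cv2.inRange(hsv,(105,120,40),(130,255,255))
b=cv2.morphologyEx(b,cv2.MORPH_CLOSE,np.ones((25,25)))
c=max(cv2.findContours(b,0,2)[0],key=cv2.contourArea)
q=np.array([ray(u,v,12)[:2] for u,v in c[:,0]],np.float32);rr=cv2.minAreaRect(q);print("tray",rr,cv2.boxPoints(rr).round(1).tolist())
Z=P[...,2]
def top(n,u,v,r,lo,hi):
    m=np.zeros(Z.shape,bool);m[v-r:v+r,u-r:u+r]=1;m&=(Z>lo)&(Z<hi)
    p=P[m][:,:2].astype(np.float32);(c,rad)=cv2.minEnclosingCircle(p);print(n,len(p),np.round(c,1),round(rad,1),"mid",((p.max(0)+p.min(0))/2).round(1),"mean",p.mean(0).round(1),"zmax",np.percentile(P[v-r:v+r,u-r:u+r,2],99))
top("nest_s",280,222,14,92,112);top("nest_m",280,222,14,64,82);top("nest_l",280,222,14,35,53)
top("km",140,186,14,65,90);top("ks",166,180,12,85,115);top("kl",199,182,15,42,65)
top("wa",252,232,9,8,30);top("wb",310,221,9,8,30);top("sleeve",380,234,14,40,70)
```

```text
tray ((574.3455810546875, 176.050537109375), (250.1201171875, 262.22821044921875), 9.061310768127441) [[430.20001220703125, 285.79998779296875], [471.5, 26.899999618530273], [718.5, 66.30000305175781], [677.2000122070312, 325.20001220703125]]
nest_s 55 [ 522.2 -151.9] 18.8 mid [ 521.9 -153. ] mean [ 521.8 -152.4] zmax 106.55160059268816
nest_m 82 [ 522.5 -152.4] 25.1 mid [ 522.1 -153.2] mean [ 520.9 -152.4] zmax 106.55160059268816
nest_l 104 [ 523.2 -152.2] 31.8 mid [ 522.6 -153.3] mean [ 519.9 -153.2] zmax 106.55160059268816
km 98 [632.1 270.8] 26.7 mid [630.3 270.1] mean [631.9 270.4] zmax 79.95477708220038
ks 72 [646.4 184.3] 19.3 mid [646.1 183.6] mean [645.7 183.5] zmax 103.55794342831335
kl 105 [648.3  97.6] 32.3 mid [648.5  98.1] mean [647.3  98. ] zmax 56.74814795029454
wa 57 [499.9 -63.8] 23.9 mid [499.9 -60.6] mean [492.5 -66.1] zmax 19.13277418891299
wb 54 [ 523.5 -246.5] 19.0 mid [ 523.5 -249.3] mean [ 525.4 -245.1] zmax 20.652962364280103
sleeve 128 [ 481.9 -453.6] 28.0 mid [ 481.6 -452.8] mean [ 481.3 -453.2] zmax 60.316104947769865
```

Request:
servo_tool(
  rotation=[
    [0, 0, -0.01],
    [0, 0, -0.02],
    [0, 0, -0.03],
    [0, 0, -0.0395],
    [0, 0, -0.0395],
  ],
  slide=[
    [0.083, -0.226, 0],
    [0.167, -0.452, 0],
    [0.25, -0.678, 0],
    [0.333, -0.903, 0],
    [0.333, -0.903, 0],
  ],
  grip=[1, 1, 1, 1, 1],
)

```text
clock: 0.72
position: [322.8, 386.7, 196.9]
ee_rot: [0.944, -0.33, -0.0, 0.0]
contact_force: [-0.3, -0.4, 0.5]
gripper_width: 85.5
grasp_force: 0.0
```

Request:
servo_tool(
  rotation=[
    [0, 0, -0.01],
    [0, 0, -0.02],
    [0, 0, -0.03],
    [0, 0, -0.0395],
    [0, 0, -0.0395],
  ],
  slide=[
    [0.083, -0.226, 0],
    [0.167, -0.452, 0],
    [0.25, -0.678, 0],
    [0.333, -0.903, 0],
    [0.333, -0.903, 0],
  ],
  grip=[1, 1, 1, 1, 1],
)

```text
clock: 1.35
position: [389.4, 207.2, 196.7]
ee_rot: [0.896, -0.445, -0.0, 0.0]
contact_force: [0.4, -0.6, -0.4]
gripper_width: 85.3
grasp_force: 0.0
```

Request:
servo_tool(
  rotation=[
    [0, 0, -0.01],
    [0, 0, -0.02],
    [0, 0, -0.03],
    [0, 0, -0.0395],
    [0, 0, -0.0395],
  ],
  slide=[
    [0.083, -0.226, 0],
    [0.167, -0.452, 0],
    [0.25, -0.678, 0],
    [0.333, -0.903, 0],
    [0.333, -0.903, 0],
  ],
  grip=[1, 1, 1, 1, 1],
)

```text
clock: 1.98
position: [456.5, 27.2, 196.5]
ee_rot: [0.834, -0.552, -0.0, 0.0]
contact_force: [0.2, 0.4, -0.5]
gripper_width: 85.5
grasp_force: 0.0
```

Request:
servo_tool(
  rotation=[
    [0, 0, -0.01],
    [0, 0, -0.02],
    [0, 0, -0.03],
    [0, 0, -0.0395],
    [0, 0, -0.0395],
    [0, 0, -0.0395],
  ],
  slide=[
    [0.083, -0.226, 0],
    [0.167, -0.452, 0],
    [0.25, -0.678, 0],
    [0.333, -0.903, 0],
    [0.333, -0.903, 0],
    [0.333, -0.903, 0],
  ],
  grip=[1, 1, 1, 1, 1, 1],
)

```text
clock: 2.72
position: [522.4, -150.8, 196.4]
ee_rot: [0.761, -0.649, -0.0, 0.0]
contact_force: [-0.2, 0.9, -0.3]
gripper_width: 85.2
grasp_force: 0.0
```

Request:
servo_tool(
  rotation=[
    [0, 0, 0],
    [0, 0, 0],
    [0, 0, 0],
    [0, 0, 0],
    [0, 0, 0],
    [0, 0, 0],
  ],
  slide=[
    [0, 0, -0.2],
    [0, 0, -0.38],
    [0, 0, -0.5],
    [0, 0, -0.57],
    [0, 0, -0.595],
    [0, 0, -0.595],
  ],
  grip=[1, 1, 1, 1, 1, 1],
)

```text
clock: 3.48
position: [522.7, -151.8, 78.5]
ee_rot: [0.76, -0.649, 0.0, -0.0]
contact_force: [-0.6, 0.6, -0.0]
gripper_width: 85.6
grasp_force: 0.0
```

Run:
```python
from h import *
print(read_state()["position"])
d=get_image("side");im=cv2.cvtColor(d["image"],cv2.COLOR_RGB2BGR)[150:270,230:390]
cv2.imwrite("pics/s1.png",cv2.resize(im,None,fx=5,fy=5,interpolation=2))
```

```text
[ 522.74302652 -151.76419475   78.45412037]
```

View pics/s1.png

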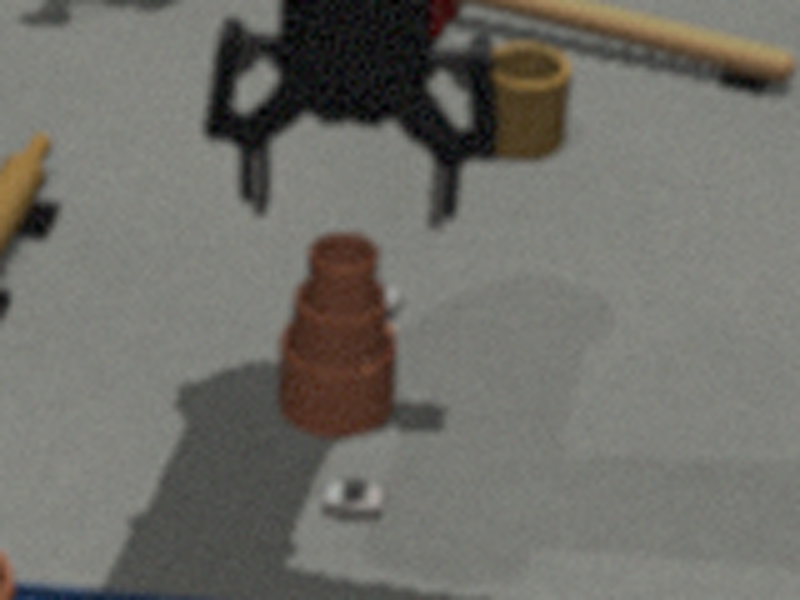

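The fingertips are at about crop (258,212) and (440,222), and the cup rim is at (345,245). That is higher or farther than the state says, so I'll check the depth.

Run:
```python
from h import *
print(read_state()["position"])
d=get_image("side");P=cloud(d)
for u,v in((281,188),(281,191),(282,192),(317,190),(318,193),(299,200),(299,210),(297,232)): print(u,v,P[v,u].round(1))
d=get_image("top");P2=cloud(d);m=np.abs(P2[...,:2]-[522,-152]).max(-1)<70
print(np.percentile(P2[m][:,2],[5,50,95]))
```

```text
[ 522.97270559 -151.945595     78.80459526]
281 188 [ 566.7 -134.5  142.8]
281 191 [ 567.2 -136.7  132.1]
282 192 [ 565.1 -139.   127.9]
317 190 [ 475.5 -149.9  144.5]
318 193 [ 511.7 -350.7    1.8]
299 200 [ 526.1 -168.1   91.7]
299 210 [ 517.4 -135.9   82.8]
297 232 [ 518.7 -127.3   16.1]
[ -3.4893503  441.02253691 473.57641352]
```

Run:
```python
from h import *
print(read_state()["position"],read_state()["joints"])
d=get_image("side");P=cloud(d);Z=P[...,2]
m=(np.abs(P[...,0]-522)<75)&(np.abs(P[...,1]+152)<60)&(Z>2)
for lo in range(0,260,10):
    k=m&(Z>=lo)&(Z<lo+10)
    if k.sum(): p=P[k];print(lo,k.sum(),p[:,0].min().round(),p[:,0].max().round(),p[:,1].min().round(),p[:,1].max().round())
k0=np.load("side.npz");p=cloud(k0);z=p[...,2];m=(np.abs(p[...,0]-522)<40)&(np.abs(p[...,1]+152)<40);print("nest zmax in side",np.percentile(z[m],99.5))
```

```text
[ 523.01279772 -152.17990627   78.94272284] [ 1.46995040e-02  3.65665341e-01 -3.51206136e-01  2.04979979e-04
 -8.51738933e-01  1.41610991e-01]
0 422 447.0 596.0 -212.0 -92.0
10 72 495.0 556.0 -159.0 -119.0
20 76 496.0 557.0 -158.0 -118.0
30 68 495.0 558.0 -156.0 -118.0
40 120 495.0 558.0 -173.0 -120.0
50 55 501.0 549.0 -156.0 -127.0
60 65 501.0 550.0 -164.0 -125.0
70 94 502.0 551.0 -172.0 -127.0
80 58 506.0 541.0 -175.0 -134.0
90 72 508.0 542.0 -175.0 -132.0
100 57 508.0 544.0 -176.0 -133.0
130 27 468.0 576.0 -160.0 -134.0
140 40 468.0 579.0 -158.0 -133.0
150 41 468.0 579.0 -166.0 -131.0
160 36 463.0 581.0 -162.0 -132.0
170 90 449.0 592.0 -175.0 -128.0
180 127 450.0 595.0 -169.0 -126.0
190 170 450.0 592.0 -173.0 -127.0
200 125 452.0 592.0 -176.0 -125.0
210 178 453.0 590.0 -174.0 -128.0
220 223 454.0 590.0 -174.0 -126.0
230 98 454.0 591.0 -175.0 -125.0
240 68 486.0 560.0 -155.0 -114.0
250 109 486.0 554.0 -154.0 -110.0
nest zmax in side 105.68668878573794
```

The camera puts the fingertips at z≈128, but the state implies about 92. Going down 30 mm with the gripper open is safe in either case, so I'll do that and recheck.

Request:
servo_tool(
  rotation=[
    [0, 0, 0],
    [0, 0, 0],
    [0, 0, 0],
    [0, 0, 0],
  ],
  slide=[
    [0, 0, -0.07],
    [0, 0, -0.13],
    [0, 0, -0.15],
    [0, 0, -0.15],
  ],
  grip=[1, 1, 1, 1],
)

```text
clock: 4.18
position: [522.0, -152.2, 47.3]
ee_rot: [0.76, -0.65, -0.0, 0.0]
contact_force: [-1.0, 0.3, -0.2]
gripper_width: 85.6
grasp_force: 0.0
```

```bash
cat > tip.py <<'E'
from h import *
s=read_state();print(s["clock"],s["position"].round(1),s["contact_force"].round(1),s["gripper_width"],s["grasp_force"])
d=get_image("side");im=cv2.cvtColor(d["image"],cv2.COLOR_RGB2BGR)
P=cloud(d);Z=P[...,2];V=cv2.cvtColor(d["image"],cv2.COLOR_RGB2HSV)
x,y=s["position"][:2]
m=(np.abs(P[...,0]-x)<75)&(np.abs(P[...,1]-y)<60)&(Z>15)&(V[...,2]<45)
for lo in range(10,200,10):
    k=m&(Z>=lo)&(Z<lo+10)
    if k.sum(): p=P[k];print(lo,k.sum(),p[:,0].min().round(),p[:,0].max().round(),p[:,1].min().round(),p[:,1].max().round())
E
python3 tip.py
python3 - <<'E'
from h import *
d=get_image("side");im=cv2.cvtColor(d["image"],cv2.COLOR_RGB2BGR)[150:270,230:390]
cv2.imwrite("pics/s2.png",cv2.resize(im,None,fx=5,fy=5,interpolation=2))
E
```

```text
4.175 [ 522.  -152.2   47.3] [-1.   0.3 -0.2] 85.64544413070558 0.0
100 3 470.0 574.0 -159.0 -142.0
110 4 470.0 573.0 -157.0 -133.0
120 12 467.0 574.0 -158.0 -135.0
130 17 466.0 574.0 -157.0 -132.0
140 87 450.0 590.0 -168.0 -129.0
150 75 450.0 590.0 -170.0 -128.0
160 133 450.0 588.0 -176.0 -128.0
170 101 451.0 588.0 -156.0 -128.0
180 161 452.0 585.0 -165.0 -128.0
190 156 456.0 584.0 -167.0 -130.0
```

View pics/s2.png

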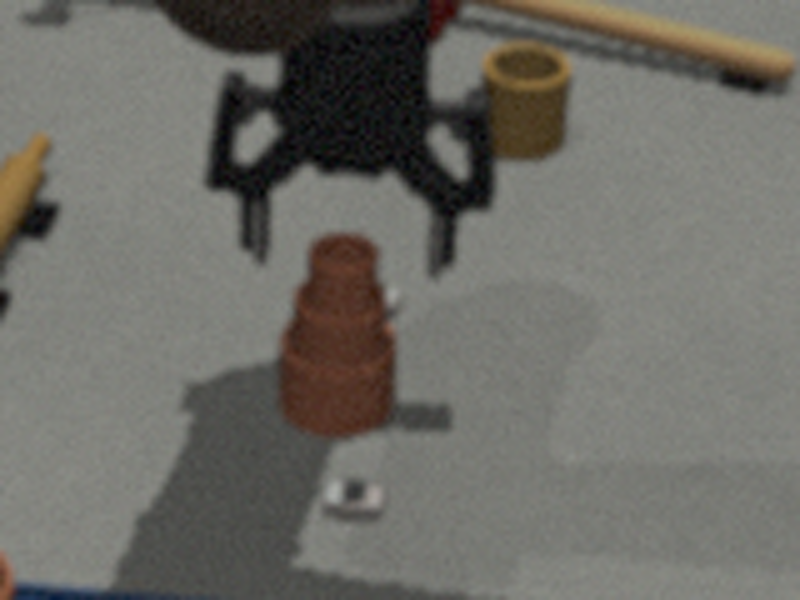

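The image shows the fingertips at crop (260,260) and (440,272), about level with the small cup's rim at z≈97. So the real tool is about 36 mm higher than the reported z, and I'll work from the camera. I'll go 8 mm lower and close.

Request:
servo_tool(
  rotation=[
    [0, 0, 0],
    [0, 0, 0],
    [0, 0, 0],
    [0, 0, 0],
    [0, 0, 0],
    [0, 0, 0],
    [0, 0, 0],
    [0, 0, 0],
  ],
  slide=[
    [0, 0, -0.04],
    [0, 0, -0.04],
    [0, 0, -0.04],
    [0, 0, -0.04],
    [0, 0, -0.04],
    [0, 0, -0.04],
    [0, 0, -0.04],
    [0, 0, -0.04],
  ],
  grip=[1, 1, 0.6, 0.3, 0, -0.3, -0.3, -0.3],
)

```text
clock: 5.28
position: [523.2, -152.2, 40.4]
ee_rot: [0.76, -0.65, 0.001, -0.001]
contact_force: [1.9, 1.3, 1.8]
gripper_width: 35.0
grasp_force: 60.3
```

```bash
python3 tip.py
python3 - <<'E'
from h import *
d=get_image("side");im=cv2.cvtColor(d["image"],cv2.COLOR_RGB2BGR)[150:270,230:390]
cv2.imwrite("pics/s3.png",cv2.resize(im,None,fx=5,fy=5,interpolation=2))
E
```

```text
5.275 [ 523.2 -152.2   40.4] [1.9 1.3 1.8] 34.956747484418386 60.33098472515121
80 3 495.0 550.0 -152.0 -143.0
90 10 494.0 549.0 -155.0 -138.0
100 7 495.0 551.0 -153.0 -139.0
110 15 490.0 548.0 -152.0 -135.0
120 62 475.0 566.0 -165.0 -131.0
130 64 470.0 570.0 -158.0 -131.0
140 61 468.0 576.0 -161.0 -132.0
150 82 463.0 577.0 -152.0 -128.0
160 97 461.0 582.0 -153.0 -129.0
170 144 459.0 581.0 -161.0 -125.0
180 130 462.0 576.0 -154.0 -131.0
190 41 483.0 558.0 -154.0 -135.0
```

View pics/s3.png

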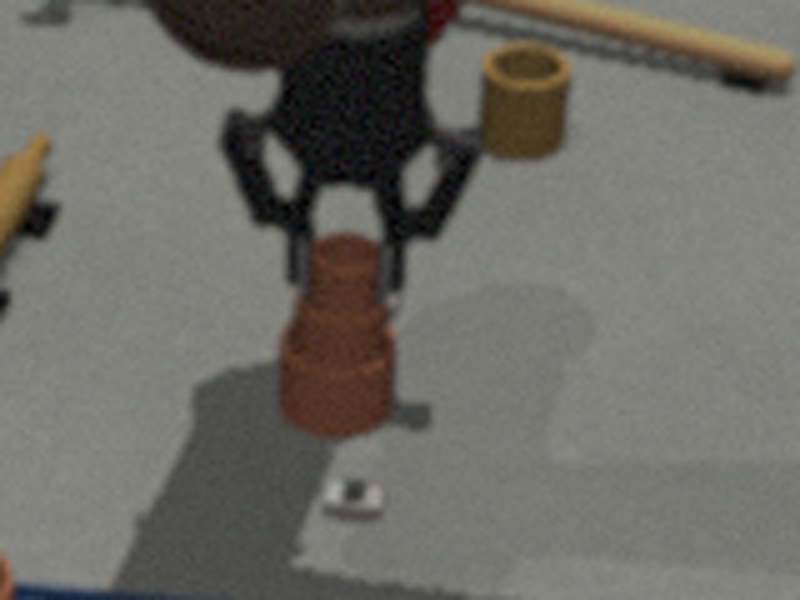

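The small cup is held between the pads: tips at crop (297,285) and (393,288), 60 N. Lifting straight up.

Request:
servo_tool(
  rotation=[
    [0, 0, 0],
    [0, 0, 0],
    [0, 0, 0],
    [0, 0, 0],
    [0, 0, 0],
    [0, 0, 0],
    [0, 0, 0],
    [0, 0, 0],
  ],
  slide=[
    [0, 0, 0.03],
    [0, 0, 0.09],
    [0, 0, 0.16],
    [0, 0, 0.24],
    [0, 0, 0.32],
    [0, 0, 0.4],
    [0, 0, 0.45],
    [0, 0, 0.45],
  ],
  grip=[-0.3, -0.3, -0.3, -0.3, -0.3, -0.3, -0.3, -0.3],
)

```text
clock: 6.38
position: [522.3, -152.2, 130.9]
ee_rot: [0.76, -0.65, 0.0, -0.0]
contact_force: [-0.1, -0.0, -2.6]
gripper_width: 35.2
grasp_force: 60.4
```

```bash
python3 tip.py|head -3
python3 - <<'E'
from h import *
d=get_image("side");im=cv2.cvtColor(d["image"],cv2.COLOR_RGB2BGR)[130:250,230:390]
cv2.imwrite("pics/s4.png",cv2.resize(im,None,fx=5,fy=5,interpolation=2))
E
```

```text
6.375 [ 522.3 -152.2  130.9] [-0.1 -0.  -2.6] 35.231974089391485 60.445289318449795
170 4 493.0 549.0 -153.0 -144.0
180 9 493.0 550.0 -156.0 -141.0
```

View pics/s4.png

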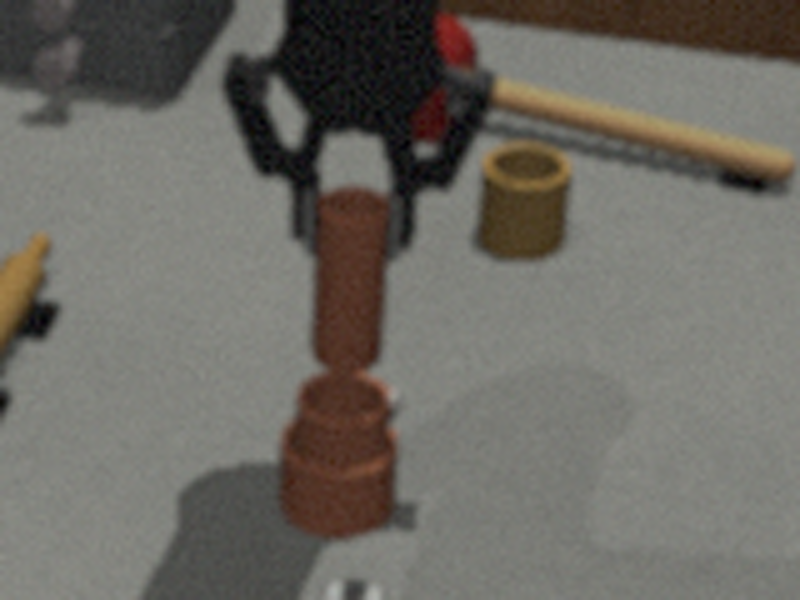

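The small cup is out and hanging upright, with its foot at crop (347,362) and the other two still nested. Carrying it to the small row.

Request:
servo_tool(
  rotation=[
    [0, 0, 0],
    [0, 0, 0],
    [0, 0, 0],
    [0, 0, 0],
    [0, 0, 0],
  ],
  slide=[
    [0, 0.1, 0],
    [0, 0.28, 0],
    [0, 0.48, 0],
    [0, 0.68, 0],
    [0, 0.8, 0],
  ],
  grip=[-0.3, -0.3, -0.3, -0.3, -0.3],
)

```text
clock: 7.1
position: [521.5, 9.3, 129.1]
ee_rot: [0.761, -0.649, -0.001, 0.001]
contact_force: [1.3, -0.8, -2.9]
gripper_width: 35.3
grasp_force: 60.3
```

Request:
servo_tool(
  rotation=[
    [0, 0, 0],
    [0, 0, 0],
    [0, 0, 0],
    [0, 0, 0],
    [0, 0, 0],
    [0, 0, 0],
  ],
  slide=[
    [0.005, 0.2, 0],
    [0.01, 0.4, 0],
    [0.015, 0.6, 0],
    [0.015, 0.74, 0],
    [0.015, 0.8, 0],
    [0.015, 0.8, 0],
  ],
  grip=[-0.3, -0.3, -0.3, -0.3, -0.3, -0.3],
)

```text
clock: 7.85
position: [524.8, 167.8, 129.3]
ee_rot: [0.76, -0.649, -0.0, 0.001]
contact_force: [0.1, -0.2, -2.1]
gripper_width: 35.3
grasp_force: 60.3
```

```bash
python3 tip.py|head -3
cat > cup.py <<'E'
import sys
from h import *
# bronze points near the tool in the side view: cup foot height and position
s=read_state();x,y=s["position"][:2];d=get_image("side");P=cloud(d);h=cv2.cvtColor(d["image"],cv2.COLOR_RGB2HSV)
R=float(sys.argv[1])
m=(np.hypot(P[...,0]-x,P[...,1]-y)<R+10)&((h[...,0]<14)|(h[...,0]>172))&(h[...,1]>70)&(P[...,2]>12)
p=P[m];print(s["position"].round(1),len(p),"z",np.percentile(p[:,2],[1,3,97,99]).round(1),"x",np.percentile(p[:,0],[2,98]).round(1),"ymax",np.percentile(p[:,1],98).round(1))
E
python3 cup.py 19
```

```text
7.85 [524.8 167.8 129.3] [ 0.1 -0.2 -2.1] 35.263598075045266 60.30466610798612
160 1 542.0 542.0 176.0 176.0
170 13 495.0 553.0 168.0 178.0
[524.8 167.2 129.4] 753 z [105.  108.2 524.3 525. ] x [505.1 540.9] ymax 185.6
```

Request:
servo_tool(
  rotation=[
    [0, 0, 0],
    [0, 0, 0],
    [0, 0, 0],
    [0, 0, 0],
    [0, 0, 0],
    [0, 0, 0],
    [0, 0, 0],
    [0, 0, 0],
  ],
  slide=[
    [0, 0, -0.05],
    [0, 0, -0.15],
    [0, 0, -0.25],
    [0, 0, -0.33],
    [0, 0, -0.38],
    [0, 0, -0.405],
    [0, 0, -0.415],
    [0, 0, -0.415],
  ],
  grip=[-0.3, -0.3, -0.3, -0.3, -0.3, -0.3, -0.3, -0.3],
)

```text
clock: 8.95
position: [525.5, 168.0, 47.2]
ee_rot: [0.76, -0.65, 0.0, -0.0]
contact_force: [0.8, 0.7, -0.7]
gripper_width: 35.2
grasp_force: 60.3
```

```bash
python3 cup.py 19
```

```text
[525.5 168.   47.2] 717 z [ 21.2  24.6 442.2 443.3] x [503.1 542.7] ymax 186.8
```

Request:
servo_tool(
  rotation=[
    [0, 0, 0],
    [0, 0, 0],
    [0, 0, 0],
    [0, 0, 0],
  ],
  slide=[
    [0, 0, -0.01],
    [0, 0, -0.02],
    [0, 0, -0.03],
    [0, 0, -0.03],
  ],
  grip=[-0.3, -0.3, -0.3, -0.3],
)

```text
clock: 9.5
position: [525.1, 167.7, 40.7]
ee_rot: [0.76, -0.65, -0.0, 0.0]
contact_force: [-0.8, -0.2, -2.4]
gripper_width: 34.9
grasp_force: 60.3
```

Request:
servo_tool(
  rotation=[
    [0, 0, 0],
    [0, 0, 0],
    [0, 0, 0],
  ],
  slide=[
    [0, 0, -0.005],
    [0, 0, -0.008],
    [0, 0, -0.008],
  ],
  grip=[-0.3, -0.3, -0.3],
)

```text
clock: 9.88
position: [525.2, 167.8, 39.3]
ee_rot: [0.76, -0.65, -0.0, 0.0]
contact_force: [0.8, 0.3, -2.3]
gripper_width: 35.1
grasp_force: 60.3
```

Request:
servo_tool(
  rotation=[
    [0, 0, 0],
    [0, 0, 0],
    [0, 0, 0],
  ],
  slide=[
    [0, 0, -0.003],
    [0, 0, -0.005],
    [0, 0, -0.005],
  ],
  grip=[-0.3, -0.3, -0.3],
)

```text
clock: 10.25
position: [525.3, 167.8, 38.4]
ee_rot: [0.76, -0.65, 0.0, -0.0]
contact_force: [0.1, 0.1, -1.7]
gripper_width: 35.4
grasp_force: 60.5
```

Request:
servo_tool(
  rotation=[
    [0, 0, 0],
    [0, 0, 0],
    [0, 0, 0],
  ],
  slide=[
    [0, 0, -0.003],
    [0, 0, -0.005],
    [0, 0, -0.005],
  ],
  grip=[-0.3, -0.3, -0.3],
)

```text
clock: 10.62
position: [525.4, 167.8, 38.3]
ee_rot: [0.76, -0.65, 0.0, -0.0]
contact_force: [-1.6, 0.2, 5.9]
gripper_width: 35.4
grasp_force: 61.1
```

Request:
servo_tool(
  rotation=[
    [0, 0, 0],
    [0, 0, 0],
    [0, 0, 0],
  ],
  slide=[
    [0, 0, -0.003],
    [0, 0, -0.004],
    [0, 0, -0.004],
  ],
  grip=[-0.3, -0.3, -0.3],
)

```text
clock: 11.0
position: [525.4, 167.8, 38.2]
ee_rot: [0.76, -0.649, 0.0, -0.0]
contact_force: [-4.3, -0.8, 10.1]
gripper_width: 35.4
grasp_force: 61.6
```

Contact made, at the expected height. Relieving slightly, opening, then rising.

Request:
servo_tool(
  rotation=[
    [0, 0, 0],
    [0, 0, 0],
    [0, 0, 0],
    [0, 0, 0],
    [0, 0, 0],
    [0, 0, 0],
    [0, 0, 0],
  ],
  slide=[
    [0, 0, 0.005],
    [0, 0, 0.005],
    [0, 0, 0.005],
    [0, 0, 0.005],
    [0, 0, 0.005],
    [0, 0, 0.005],
    [0, 0, 0.005],
  ],
  grip=[-0.3, 0, 0.2, 0.5, 0.8, 1, 1],
)

```text
clock: 11.88
position: [525.3, 167.8, 37.5]
ee_rot: [0.76, -0.65, 0.0, -0.0]
contact_force: [-0.7, 0.2, 0.4]
gripper_width: 85.2
grasp_force: 0.0
```

Request:
servo_tool(
  rotation=[
    [0, 0, 0],
    [0, 0, 0],
    [0, 0, 0],
    [0, 0, 0],
    [0, 0, 0],
  ],
  slide=[
    [0, 0, 0.05],
    [0, 0, 0.2],
    [0, 0, 0.35],
    [0, 0, 0.45],
    [0, 0, 0.45],
  ],
  grip=[1, 1, 1, 1, 1],
)

```text
clock: 12.5
position: [526.4, 168.5, 129.8]
ee_rot: [0.76, -0.65, 0.001, -0.002]
contact_force: [1.0, -0.2, -0.3]
gripper_width: 85.4
grasp_force: 0.0
```

Run:
```python
from h import *
d=get_image("side");P=cloud(d);h=cv2.cvtColor(d["image"],cv2.COLOR_RGB2HSV)
br=((h[...,0]<14)|(h[...,0]>172))&(h[...,1]>70)
for n,x,y in(("small",525,168),("nest",522,-152)):
    m=(np.hypot(P[...,0]-x,P[...,1]-y)<45)&(P[...,2]>14)&(P[...,2]<125)&br
    p=P[m]
    for lo in range(10,120,20):
        k=p[(p[:,2]>=lo)&(p[:,2]<lo+20)]
        if len(k)>4: print(n,lo,len(k),"x",k[:,0].min().round(),k[:,0].max().round(),"ymax",k[:,1].max().round())
    print(np.percentile(p[:,2],99))
```

```text
small 10 79 x 509.0 540.0 ymax 188.0
small 30 102 x 509.0 540.0 ymax 186.0
small 50 111 x 509.0 542.0 ymax 187.0
small 70 151 x 510.0 543.0 ymax 187.0
small 90 145 x 509.0 543.0 ymax 187.0
102.88248549602561
nest 10 57 x 495.0 521.0 ymax -121.0
nest 30 107 x 495.0 526.0 ymax -119.0
nest 50 69 x 500.0 528.0 ymax -126.0
68.24364706605488
```

The small cup stands upright in its row, rim about z 100 at (525,168). Going back for the medium cup.

Request:
servo_tool(
  rotation=[
    [0, 0, 0],
    [0, 0, 0],
    [0, 0, 0],
    [0, 0, 0],
    [0, 0, 0],
  ],
  slide=[
    [0, -0.1, 0],
    [-0.002, -0.28, 0],
    [-0.005, -0.48, 0],
    [-0.007, -0.68, 0],
    [-0.007, -0.8, 0],
  ],
  grip=[1, 1, 1, 1, 1],
)

```text
clock: 13.18
position: [522.3, 5.1, 126.3]
ee_rot: [0.759, -0.651, -0.001, 0.001]
contact_force: [-0.5, 0.0, 0.1]
gripper_width: 85.0
grasp_force: 0.0
```

Request:
servo_tool(
  rotation=[
    [0, 0, 0],
    [0, 0, 0],
    [0, 0, 0],
    [0, 0, 0],
    [0, 0, 0],
    [0, 0, 0],
  ],
  slide=[
    [0, -0.2, 0],
    [-0.002, -0.4, 0],
    [-0.005, -0.6, 0],
    [-0.007, -0.74, 0],
    [-0.007, -0.8, 0],
    [-0.007, -0.8, 0],
  ],
  grip=[1, 1, 1, 1, 1, 1],
)

```text
clock: 13.92
position: [521.7, -152.8, 126.8]
ee_rot: [0.76, -0.65, -0.001, 0.0]
contact_force: [0.4, 0.3, -0.3]
gripper_width: 86.0
grasp_force: 0.0
```

Request:
servo_tool(
  rotation=[
    [0, 0, 0],
    [0, 0, 0],
    [0, 0, 0],
    [0, 0, 0],
    [0, 0, 0],
    [0, 0, 0],
  ],
  slide=[
    [0, 0, -0.1],
    [0, 0, -0.25],
    [0, 0, -0.38],
    [0, 0, -0.45],
    [0, 0, -0.48],
    [0, 0, -0.48],
  ],
  grip=[1, 1, 1, 1, 1, 1],
)

```text
clock: 14.68
position: [522.8, -152.0, 31.7]
ee_rot: [0.76, -0.65, 0.0, -0.0]
contact_force: [-0.6, -1.2, 0.6]
gripper_width: 85.4
grasp_force: 0.0
```

```bash
python3 tip.py|head -5;python3 - <<'E'
from h import *
d=get_image("side");P=cloud(d);h=cv2.cvtColor(d["image"],cv2.COLOR_RGB2HSV)
br=((h[...,0]<14)|(h[...,0]>172))&(h[...,1]>70)
m=(np.hypot(P[...,0]-522,P[...,1]+152)<45)&(P[...,2]>14)&(P[...,2]<125)&br
p=P[m]
for lo in range(10,90,10):
    k=p[(p[:,2]>=lo)&(p[:,2]<lo+10)]
    if len(k)>4: print(lo,len(k),"x",k[:,0].min().round(),k[:,0].max().round(),"ymax",k[:,1].max().round())
E
```

```text
14.675 [ 522.8 -152.    31.7] [-0.6 -1.2  0.6] 85.38252235167417 0.0
80 1 472.0 472.0 -157.0 -157.0
90 8 469.0 573.0 -160.0 -136.0
100 9 469.0 573.0 -158.0 -137.0
110 11 469.0 572.0 -159.0 -134.0
10 38 x 496.0 551.0 ymax -120.0
20 67 x 496.0 554.0 ymax -118.0
30 76 x 495.0 555.0 ymax -119.0
40 116 x 495.0 555.0 ymax -120.0
50 92 x 499.0 546.0 ymax -127.0
60 102 x 500.0 547.0 ymax -124.0
70 57 x 499.0 547.0 ymax -126.0
```

Request:
servo_tool(
  rotation=[
    [0, 0, 0],
    [0, 0, 0],
    [0, 0, 0],
    [0, 0, 0],
    [0, 0, 0],
    [0, 0, 0],
    [0, 0, 0],
    [0, 0, 0],
  ],
  slide=[
    [0, 0, -0.06],
    [0, 0, -0.108],
    [0, 0, -0.108],
    [0, 0, -0.108],
    [0, 0, -0.108],
    [0, 0, -0.108],
    [0, 0, -0.108],
    [0, 0, -0.108],
  ],
  grip=[1, 1, 0.9, 0.6, 0.3, 0, 0, 0],
)

```text
clock: 15.78
position: [523.4, -152.2, 10.8]
ee_rot: [0.76, -0.65, 0.001, -0.001]
contact_force: [1.5, -0.4, 5.1]
gripper_width: 50.3
grasp_force: 61.9
```

Request:
servo_tool(
  rotation=[
    [0, 0, 0],
    [0, 0, 0],
    [0, 0, 0],
    [0, 0, 0],
  ],
  slide=[
    [0, 0, 0.01],
    [0, 0, 0.03],
    [0, 0, 0.05],
    [0, 0, 0.05],
  ],
  grip=[0, 0, 0, 0],
)

```text
clock: 16.27
position: [521.9, -152.2, 20.0]
ee_rot: [0.76, -0.65, -0.0, 0.0]
contact_force: [0.4, 0.3, -1.5]
gripper_width: 49.9
grasp_force: 62.6
```

```bash
python3 - <<'E'
from h import *
s=read_state();print(s["position"],s["gripper_width"],s["grasp_force"],s["contact_force"])
d=get_image("side");P=cloud(d);h=cv2.cvtColor(d["image"],cv2.COLOR_RGB2HSV)
br=((h[...,0]<14)|(h[...,0]>172))&(h[...,1]>70)
m=(np.hypot(P[...,0]-522,P[...,1]+152)<45)&(P[...,2]>10)&(P[...,2]<125)&br
p=P[m]
for lo in range(10,100,10):
    k=p[(p[:,2]>=lo)&(p[:,2]<lo+10)]
    if len(k)>4: print(lo,len(k),"x",k[:,0].min().round(),k[:,0].max().round(),"ymax",k[:,1].max().round())
E
python3 tip.py|head -3
```

```text
[ 521.92061913 -152.19426837   19.96318509] 49.932557831014094 62.55013257265091 [ 0.35404088  0.28601258 -1.48214899]
10 60 x 493.0 549.0 ymax -119.0
20 71 x 494.0 549.0 ymax -119.0
30 67 x 494.0 554.0 ymax -120.0
40 107 x 493.0 552.0 ymax -119.0
50 69 x 497.0 547.0 ymax -126.0
60 97 x 495.0 543.0 ymax -127.0
70 99 x 496.0 544.0 ymax -125.0
80 69 x 495.0 548.0 ymax -127.0
16.325 [ 521.8 -152.2   19.8] [-0.9  0.6 -2.6] 49.71612377594715 62.54887796938419
60 3 488.0 554.0 -150.0 -141.0
70 7 485.0 554.0 -155.0 -140.0
```

The medium cup is free and the large one stayed put. Lifting high enough to clear the small cup.

Request:
servo_tool(
  rotation=[
    [0, 0, 0],
    [0, 0, 0],
    [0, 0, 0],
    [0, 0, 0],
    [0, 0, 0],
    [0, 0, 0],
    [0, 0, 0],
    [0, 0, 0],
  ],
  slide=[
    [0, 0, 0.03],
    [0, 0, 0.1],
    [0, 0, 0.2],
    [0, 0, 0.3],
    [0, 0, 0.4],
    [0, 0, 0.5],
    [0, 0, 0.57],
    [0, 0, 0.57],
  ],
  grip=[0, 0, 0, 0, 0, 0, 0, 0],
)

```text
clock: 17.38
position: [523.1, -152.2, 135.4]
ee_rot: [0.76, -0.65, 0.001, -0.001]
contact_force: [0.0, -0.8, -1.9]
gripper_width: 50.1
grasp_force: 62.8
```

Request:
servo_tool(
  rotation=[
    [0, 0, 0],
    [0, 0, 0],
    [0, 0, 0],
    [0, 0, 0],
  ],
  slide=[
    [-0.003, 0.1, 0],
    [-0.008, 0.28, 0],
    [-0.013, 0.48, 0],
    [-0.018, 0.675, 0],
  ],
  grip=[0, 0, 0, 0],
)

```text
clock: 17.88
position: [517.9, -16.2, 133.0]
ee_rot: [0.76, -0.65, -0.001, 0.001]
contact_force: [0.9, -0.1, -2.5]
gripper_width: 50.0
grasp_force: 62.7
```

Request:
servo_tool(
  rotation=[
    [0, 0, 0],
    [0, 0, 0],
    [0, 0, 0],
    [0, 0, 0],
  ],
  slide=[
    [-0.005, 0.17, 0],
    [-0.01, 0.34, 0],
    [-0.015, 0.51, 0],
    [-0.018, 0.675, 0],
  ],
  grip=[0, 0, 0, 0],
)

```text
clock: 18.38
position: [514.4, 118.7, 132.9]
ee_rot: [0.76, -0.65, -0.001, 0.001]
contact_force: [0.4, 0.2, -2.3]
gripper_width: 49.8
grasp_force: 62.7
```

Request:
servo_tool(
  rotation=[
    [0, 0, 0],
    [0, 0, 0],
    [0, 0, 0],
    [0, 0, 0],
    [0, 0, 0],
    [0, 0, 0],
  ],
  slide=[
    [-0.005, 0.17, 0],
    [-0.01, 0.34, 0],
    [-0.015, 0.5, 0],
    [-0.018, 0.62, 0],
    [-0.018, 0.675, 0],
    [-0.018, 0.675, 0],
  ],
  grip=[0, 0, 0, 0, 0, 0],
)

```text
clock: 19.12
position: [511.5, 252.9, 133.5]
ee_rot: [0.76, -0.65, -0.0, 0.0]
contact_force: [0.6, -0.4, -2.3]
gripper_width: 49.8
grasp_force: 62.7
```

```bash
python3 cup.py 26
python3 - <<'E'
from h import *
d=get_image("side");im=cv2.cvtColor(d["image"],cv2.COLOR_RGB2BGR)
cv2.imwrite("pics/s5.png",im)
E
```

```text
[511.5 252.9 133.5] 1117 z [131.9 134.4 527.7 528.8] x [483.2 534.2] ymax 279.8
```

View pics/s5.png

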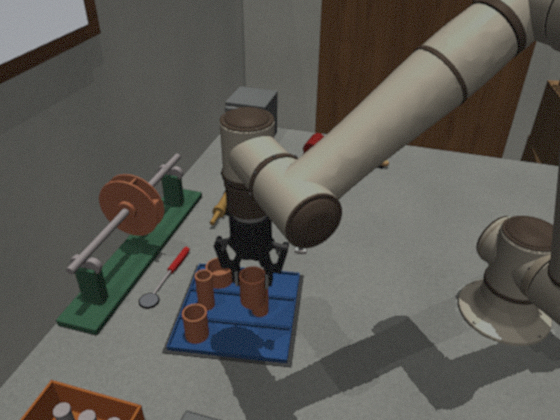

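The medium cup hangs upright over its row at (253,285), with the small cup standing behind it at (258,305). Lowering.

Request:
servo_tool(
  rotation=[
    [0, 0, 0],
    [0, 0, 0],
    [0, 0, 0],
    [0, 0, 0],
    [0, 0, 0],
    [0, 0, 0],
    [0, 0, 0],
    [0, 0, 0],
  ],
  slide=[
    [0, 0, -0.08],
    [0, 0, -0.21],
    [0, 0, -0.34],
    [0, 0, -0.45],
    [0, 0, -0.53],
    [0, 0, -0.565],
    [0, 0, -0.575],
    [0, 0, -0.575],
  ],
  grip=[0, 0, 0, 0, 0, 0, 0, 0],
)

```text
clock: 20.23
position: [512.1, 253.1, 19.5]
ee_rot: [0.76, -0.65, 0.0, -0.001]
contact_force: [0.5, 0.4, -2.7]
gripper_width: 50.0
grasp_force: 62.7
```

Request:
servo_tool(
  rotation=[
    [0, 0, 0],
    [0, 0, 0],
    [0, 0, 0],
  ],
  slide=[
    [0, 0, -0.005],
    [0, 0, -0.01],
    [0, 0, -0.01],
  ],
  grip=[0, 0, 0],
)

```text
clock: 20.6
position: [511.6, 252.8, 17.0]
ee_rot: [0.76, -0.65, 0.0, -0.0]
contact_force: [0.1, 0.3, -2.6]
gripper_width: 50.0
grasp_force: 62.7
```

Request:
servo_tool(
  rotation=[
    [0, 0, 0],
    [0, 0, 0],
    [0, 0, 0],
  ],
  slide=[
    [0, 0, -0.003],
    [0, 0, -0.005],
    [0, 0, -0.005],
  ],
  grip=[0, 0, 0],
)

```text
clock: 20.98
position: [511.6, 252.8, 15.9]
ee_rot: [0.76, -0.65, -0.0, 0.0]
contact_force: [0.1, -0.1, -2.2]
gripper_width: 50.1
grasp_force: 62.7
```

Request:
servo_tool(
  rotation=[
    [0, 0, 0],
    [0, 0, 0],
    [0, 0, 0],
  ],
  slide=[
    [0, 0, -0.003],
    [0, 0, -0.006],
    [0, 0, -0.006],
  ],
  grip=[0, 0, 0],
)

```text
clock: 21.35
position: [511.6, 252.8, 14.6]
ee_rot: [0.76, -0.65, -0.0, 0.0]
contact_force: [-0.4, 0.2, -1.7]
gripper_width: 49.9
grasp_force: 62.7
```

Request:
servo_tool(
  rotation=[
    [0, 0, 0],
    [0, 0, 0],
    [0, 0, 0],
  ],
  slide=[
    [0, 0, -0.003],
    [0, 0, -0.005],
    [0, 0, -0.005],
  ],
  grip=[0, 0, 0],
)

```text
clock: 21.72
position: [511.7, 252.9, 13.9]
ee_rot: [0.76, -0.65, 0.0, -0.0]
contact_force: [0.3, 0.8, -0.9]
gripper_width: 49.7
grasp_force: 62.9
```

Request:
servo_tool(
  rotation=[
    [0, 0, 0],
    [0, 0, 0],
    [0, 0, 0],
  ],
  slide=[
    [0, 0, -0.003],
    [0, 0, -0.005],
    [0, 0, -0.005],
  ],
  grip=[0, 0, 0],
)

```text
clock: 22.1
position: [511.7, 252.9, 13.7]
ee_rot: [0.76, -0.65, 0.0, -0.0]
contact_force: [-2.5, -0.7, 6.4]
gripper_width: 49.8
grasp_force: 63.4
```

Contact. Releasing and returning for the large cup.

Request:
servo_tool(
  rotation=[
    [0, 0, 0],
    [0, 0, 0],
    [0, 0, 0],
    [0, 0, 0],
    [0, 0, 0],
    [0, 0, 0],
  ],
  slide=[
    [0, 0, 0.003],
    [0, 0, 0.003],
    [0, 0, 0.003],
    [0, 0, 0.003],
    [0, 0, 0.003],
    [0, 0, 0.003],
  ],
  grip=[0, 0.3, 0.5, 0.8, 1, 1],
)

```text
clock: 22.85
position: [511.6, 252.8, 13.2]
ee_rot: [0.76, -0.65, -0.0, 0.0]
contact_force: [-0.1, -0.4, 0.0]
gripper_width: 85.1
grasp_force: 0.0
```

Request:
servo_tool(
  rotation=[
    [0, 0, 0],
    [0, 0, 0],
    [0, 0, 0],
    [0, 0, 0],
    [0, 0, 0],
    [0, 0, 0],
  ],
  slide=[
    [0, 0, 0.05],
    [0, 0, 0.2],
    [0, 0, 0.35],
    [0, 0, 0.5],
    [0, 0, 0.57],
    [0, 0, 0.57],
  ],
  grip=[1, 1, 1, 1, 1, 1],
)

```text
clock: 23.6
position: [512.0, 253.2, 128.3]
ee_rot: [0.76, -0.65, 0.0, -0.001]
contact_force: [0.7, -0.3, -0.3]
gripper_width: 84.9
grasp_force: 0.0
```

Request:
servo_tool(
  rotation=[
    [0, 0, 0],
    [0, 0, 0],
    [0, 0, 0],
    [0, 0, 0],
  ],
  slide=[
    [0.003, -0.1, 0],
    [0.008, -0.28, 0],
    [0.013, -0.48, 0],
    [0.018, -0.675, 0],
  ],
  grip=[1, 1, 1, 1],
)

```text
clock: 24.1
position: [514.0, 115.3, 125.8]
ee_rot: [0.76, -0.65, -0.001, 0.002]
contact_force: [0.5, -0.9, 0.4]
gripper_width: 85.7
grasp_force: 0.0
```

Request:
servo_tool(
  rotation=[
    [0, 0, 0],
    [0, 0, 0],
    [0, 0, 0],
    [0, 0, 0],
  ],
  slide=[
    [0.005, -0.17, 0],
    [0.01, -0.34, 0],
    [0.015, -0.51, 0],
    [0.018, -0.675, 0],
  ],
  grip=[1, 1, 1, 1],
)

```text
clock: 24.6
position: [517.3, -19.4, 125.9]
ee_rot: [0.76, -0.65, -0.001, 0.001]
contact_force: [-0.1, -0.6, -0.4]
gripper_width: 85.4
grasp_force: 0.0
```

Request:
servo_tool(
  rotation=[
    [0, 0, 0],
    [0, 0, 0],
    [0, 0, 0],
    [0, 0, 0],
    [0, 0, 0],
    [0, 0, 0],
  ],
  slide=[
    [0.005, -0.17, 0],
    [0.01, -0.34, 0],
    [0.015, -0.5, 0],
    [0.018, -0.62, 0],
    [0.018, -0.675, 0],
    [0.018, -0.675, 0],
  ],
  grip=[1, 1, 1, 1, 1, 1],
)

```text
clock: 25.35
position: [521.6, -152.8, 126.5]
ee_rot: [0.76, -0.65, -0.001, 0.001]
contact_force: [-0.7, 0.2, -0.3]
gripper_width: 85.5
grasp_force: 0.0
```

```bash
cat > chk.py <<'E'
from h import *
s=read_state();print(s["clock"],s["position"].round(1))
d=get_image("side");P=cloud(d);h=cv2.cvtColor(d["image"],cv2.COLOR_RGB2HSV)
br=((h[...,0]<14)|(h[...,0]>172))&(h[...,1]>70)
for n,x,y in(("small",525,168),("medium",511.5,253),("large",522,-152)):
    m=(np.hypot(P[...,0]-x,P[...,1]-y)<40)&(P[...,2]>14)&(P[...,2]<115)&br
    p=P[m]
    if len(p)<5: continue
    for lo in range(10,110,20):
        k=p[(p[:,2]>=lo)&(p[:,2]<lo+20)]
        if len(k)>4: print(n,lo,len(k),"x",k[:,0].min().round(),k[:,0].max().round(),"ymax",k[:,1].max().round())
    print(np.percentile(p[:,2],99))
E
python3 chk.py
```

```text
25.35 [ 521.6 -152.8  126.5]
small 10 34 x 509.0 541.0 ymax 184.0
small 30 99 x 509.0 540.0 ymax 187.0
small 50 103 x 509.0 540.0 ymax 189.0
small 70 159 x 509.0 543.0 ymax 187.0
small 90 164 x 508.0 545.0 ymax 187.0
102.55332335171819
medium 10 113 x 488.0 532.0 ymax 280.0
medium 30 226 x 488.0 535.0 ymax 279.0
medium 50 280 x 488.0 536.0 ymax 278.0
medium 70 191 x 488.0 535.0 ymax 279.0
79.20911441720688
large 10 177 x 494.0 552.0 ymax -118.0
large 30 235 x 493.0 553.0 ymax -118.0
47.16631805185823
```

Both placed cups stand upright and the large cup hasn't moved. Descending and gripping it.

Request:
servo_tool(
  rotation=[
    [0, 0, 0],
    [0, 0, 0],
    [0, 0, 0],
    [0, 0, 0],
    [0, 0, 0],
    [0, 0, 0],
    [0, 0, 0],
    [0, 0, 0],
  ],
  slide=[
    [0, 0, -0.1],
    [0, 0, -0.25],
    [0, 0, -0.4],
    [0, 0, -0.52],
    [0, 0, -0.6],
    [0, 0, -0.64],
    [0, 0, -0.65],
    [0, 0, -0.65],
  ],
  grip=[1, 1, 1, 1, 1, 1, 1, 1],
)

```text
clock: 26.4
position: [523.0, -152.2, -2.1]
ee_rot: [0.76, -0.65, 0.0, -0.0]
contact_force: [-0.7, 0.3, 0.8]
gripper_width: 85.7
grasp_force: 0.0
```

```bash
python3 tip.py|head -5
```

```text
26.4 [ 523.  -152.2   -2.1] [-0.7  0.3  0.8] 85.70029900141023 0.0
50 5 470.0 573.0 -157.0 -135.0
60 7 470.0 573.0 -159.0 -138.0
70 5 470.0 573.0 -157.0 -138.0
80 14 468.0 582.0 -156.0 -134.0
```

Request:
servo_tool(
  rotation=[
    [0, 0, 0],
    [0, 0, 0],
    [0, 0, 0],
    [0, 0, 0],
    [0, 0, 0],
    [0, 0, 0],
    [0, 0, 0],
    [0, 0, 0],
  ],
  slide=[
    [0, 0, -0.06],
    [0, 0, -0.11],
    [0, 0, -0.11],
    [0, 0, -0.11],
    [0, 0, -0.11],
    [0, 0, -0.11],
    [0, 0, -0.11],
    [0, 0, -0.11],
  ],
  grip=[1, 1, 1, 0.8, 0.6, 0.4, 0.3, 0.3],
)

```text
clock: 27.45
position: [523.3, -152.2, -23.6]
ee_rot: [0.76, -0.65, 0.001, -0.001]
contact_force: [-1.0, 1.4, 5.8]
gripper_width: 63.2
grasp_force: 65.6
```

Request:
servo_tool(
  rotation=[
    [0, 0, 0],
    [0, 0, 0],
    [0, 0, 0],
    [0, 0, 0],
    [0, 0, 0],
    [0, 0, 0],
    [0, 0, 0],
    [0, 0, 0],
  ],
  slide=[
    [0, 0, 0.02],
    [0, 0, 0.07],
    [0, 0, 0.15],
    [0, 0, 0.25],
    [0, 0, 0.35],
    [0, 0, 0.43],
    [0, 0, 0.45],
    [0, 0, 0.45],
  ],
  grip=[0.3, 0.3, 0.3, 0.3, 0.3, 0.3, 0.3, 0.3],
)

```text
clock: 28.45
position: [522.3, -152.1, 65.6]
ee_rot: [0.76, -0.65, 0.0, -0.0]
contact_force: [0.8, -0.0, -3.9]
gripper_width: 63.3
grasp_force: 66.4
```

```bash
python3 cup.py 32
```

```text
[ 522.3 -152.1   65.6] 660 z [ 92.7  94.4 455.7 460. ] x [485.1 551.1] ymax -118.2
```

Request:
servo_tool(
  rotation=[
    [0, 0, 0],
    [0, 0, 0],
    [0, 0, 0],
    [0, 0, 0],
  ],
  slide=[
    [0.005, 0.1, 0],
    [0.015, 0.25, 0],
    [0.028, 0.42, 0],
    [0.04, 0.59, 0],
  ],
  grip=[0.3, 0.3, 0.3, 0.3],
)

```text
clock: 29.0
position: [529.8, -33.4, 64.4]
ee_rot: [0.76, -0.65, -0.001, 0.001]
contact_force: [-0.1, -0.5, -3.4]
gripper_width: 63.5
grasp_force: 66.4
```

Request:
servo_tool(
  rotation=[
    [0, 0, 0],
    [0, 0, 0],
    [0, 0, 0],
    [0, 0, 0],
    [0, 0, 0],
    [0, 0, 0],
  ],
  slide=[
    [0.01, 0.17, 0],
    [0.02, 0.34, 0],
    [0.03, 0.48, 0],
    [0.04, 0.56, 0],
    [0.04, 0.59, 0],
    [0.04, 0.59, 0],
  ],
  grip=[0.3, 0.3, 0.3, 0.3, 0.3, 0.3],
)

```text
clock: 29.75
position: [538.1, 83.5, 65.0]
ee_rot: [0.76, -0.65, -0.0, 0.0]
contact_force: [-0.2, -0.7, -3.0]
gripper_width: 63.9
grasp_force: 66.4
```

Request:
servo_tool(
  rotation=[
    [0, 0, 0],
    [0, 0, 0],
    [0, 0, 0],
    [0, 0, 0],
    [0, 0, 0],
    [0, 0, 0],
    [0, 0, 0],
    [0, 0, 0],
  ],
  slide=[
    [0, 0, -0.05],
    [0, 0, -0.13],
    [0, 0, -0.21],
    [0, 0, -0.28],
    [0, 0, -0.33],
    [0, 0, -0.36],
    [0, 0, -0.37],
    [0, 0, -0.37],
  ],
  grip=[0.3, 0.3, 0.3, 0.3, 0.3, 0.3, 0.3, 0.3],
)

```text
clock: 30.75
position: [538.7, 84.0, -8.5]
ee_rot: [0.76, -0.65, 0.0, -0.0]
contact_force: [0.4, 0.5, -3.2]
gripper_width: 63.3
grasp_force: 66.4
```

Request:
servo_tool(
  rotation=[
    [0, 0, 0],
    [0, 0, 0],
    [0, 0, 0],
    [0, 0, 0],
  ],
  slide=[
    [0, 0, -0.01],
    [0, 0, -0.02],
    [0, 0, -0.025],
    [0, 0, -0.025],
  ],
  grip=[0.3, 0.3, 0.3, 0.3],
)

```text
clock: 31.25
position: [538.4, 83.8, -13.8]
ee_rot: [0.76, -0.65, -0.0, 0.0]
contact_force: [-0.4, 0.3, -3.4]
gripper_width: 63.3
grasp_force: 66.4
```

Request:
servo_tool(
  rotation=[
    [0, 0, 0],
    [0, 0, 0],
    [0, 0, 0],
  ],
  slide=[
    [0, 0, -0.003],
    [0, 0, -0.006],
    [0, 0, -0.006],
  ],
  grip=[0.3, 0.3, 0.3],
)

```text
clock: 31.62
position: [538.4, 83.8, -14.9]
ee_rot: [0.76, -0.65, -0.0, 0.0]
contact_force: [0.4, 0.6, -3.2]
gripper_width: 63.6
grasp_force: 66.4
```

Request:
servo_tool(
  rotation=[
    [0, 0, 0],
    [0, 0, 0],
    [0, 0, 0],
  ],
  slide=[
    [0, 0, -0.003],
    [0, 0, -0.005],
    [0, 0, -0.005],
  ],
  grip=[0.3, 0.3, 0.3],
)

```text
clock: 32.0
position: [538.5, 83.8, -15.6]
ee_rot: [0.76, -0.65, 0.0, -0.0]
contact_force: [-0.5, 0.4, 0.4]
gripper_width: 63.1
grasp_force: 66.8
```

Contact is just starting. One more small nudge, then release and rise.

Request:
servo_tool(
  rotation=[
    [0, 0, 0],
    [0, 0, 0],
  ],
  slide=[
    [0, 0, -0.003],
    [0, 0, -0.003],
  ],
  grip=[0.3, 0.3],
)

```text
clock: 32.25
position: [538.5, 83.8, -15.6]
ee_rot: [0.76, -0.65, 0.0, -0.0]
contact_force: [-3.1, -0.4, 5.4]
gripper_width: 63.2
grasp_force: 67.2
```

Request:
servo_tool(
  rotation=[
    [0, 0, 0],
    [0, 0, 0],
    [0, 0, 0],
    [0, 0, 0],
    [0, 0, 0],
  ],
  slide=[
    [0, 0, 0.002],
    [0, 0, 0.002],
    [0, 0, 0.002],
    [0, 0, 0.002],
    [0, 0, 0.002],
  ],
  grip=[0.3, 0.6, 0.8, 1, 1],
)

```text
clock: 32.88
position: [538.6, 83.8, -16.2]
ee_rot: [0.76, -0.65, 0.0, -0.0]
contact_force: [-0.5, -0.4, 1.0]
gripper_width: 85.6
grasp_force: 0.0
```

Request:
servo_tool(
  rotation=[
    [0, 0, 0],
    [0, 0, 0],
    [0, 0, 0],
    [0, 0, 0],
    [0, 0, 0],
    [0, 0, 0],
    [0, 0, 0],
    [0, 0, 0],
  ],
  slide=[
    [0, 0, 0.04],
    [0, 0, 0.15],
    [0, 0, 0.3],
    [0, 0, 0.5],
    [0, 0, 0.7],
    [0, 0, 0.85],
    [0, 0, 0.9],
    [0, 0, 0.9],
  ],
  grip=[1, 1, 1, 1, 1, 1, 1, 1],
)

```text
clock: 33.88
position: [538.3, 83.9, 164.0]
ee_rot: [0.76, -0.65, -0.0, -0.0]
contact_force: [-0.7, -0.2, -1.0]
gripper_width: 85.3
grasp_force: 0.0
```

Request:
servo_tool(
  rotation=[
    [0, 0, 0],
    [0, 0, 0],
    [0, 0, 0],
    [0, 0, 0],
    [0, 0, 0],
    [0, 0, 0],
  ],
  slide=[
    [0, -0.2, 0],
    [0, -0.45, 0],
    [0, -0.7, 0],
    [0, -0.9, 0],
    [0, -1, 0],
    [0, -1, 0],
  ],
  grip=[1, 1, 1, 1, 1, 1],
)

```text
clock: 34.62
position: [537.2, -117.3, 161.8]
ee_rot: [0.759, -0.651, -0.002, 0.001]
contact_force: [-0.4, 0.8, -0.6]
gripper_width: 85.2
grasp_force: 0.0
```

```bash
sed -i 's/("large",522,-152)/("large",538.5,83)/' chk.py; python3 chk.py
python3 - <<'E'
from h import *
for n in("side","top"):
    d=get_image(n);cv2.imwrite(f"pics/{n}9.png",cv2.cvtColor(d["image"],cv2.COLOR_RGB2BGR))
E
```

```text
34.625 [ 537.2 -117.3  161.8]
small 10 36 x 509.0 541.0 ymax 183.0
small 30 100 x 508.0 540.0 ymax 187.0
small 50 105 x 508.0 540.0 ymax 187.0
small 70 157 x 509.0 544.0 ymax 187.0
small 90 173 x 509.0 545.0 ymax 187.0
102.9696459459035
medium 10 113 x 488.0 532.0 ymax 280.0
medium 30 230 x 488.0 534.0 ymax 279.0
medium 50 278 x 488.0 535.0 ymax 280.0
medium 70 198 x 487.0 536.0 ymax 278.0
78.94131859333399
large 10 152 x 507.0 566.0 ymax 111.0
large 30 215 x 507.0 568.0 ymax 112.0
large 50 96 x 507.0 568.0 ymax 112.0
54.69865689393964
```

View pics/side9.png

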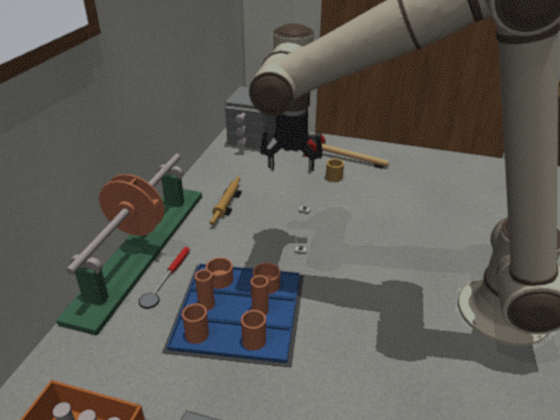

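View pics/top9.png

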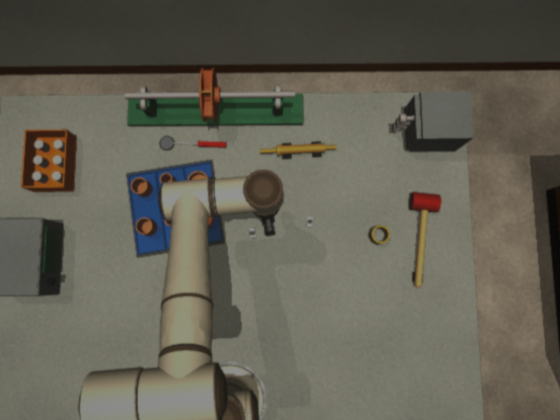

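All three cups stand upright in the matching rows: medium at side pixel (254,330), small at (260,295) and large at (266,278). The kept cups, weights and the other things are where they were, and the gripper is clear.

```bash
python3 -c "
from bench import job_done
print(job_done())"
```

```text
the job is handed in; nothing more can be done
None
```

I drew the three cups out of the nest in order (small, medium, large), stood each one upright in its matching tray row with nothing else disturbed, and handed the job in at about 35 s; no verdict came back.

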